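# Close a two-part test cell with the stand's one-hand bar clamp

## Task

Pick up the loose white half-cell, set it gently in the cradle of the clamp stand, between the jaw and the fixed half, with its spigot facing the socket of the fixed half, and let go of it. Then squeeze the clamp's trigger against its grip again and again, letting it come all the way back after each squeeze, until the jaw has pushed the half-cell fully home and still grips it firmly, with 8 N or more, when the trigger is let go. Feel the load on the trigger: the plastic must not be overloaded, so the jaw may never press with more than 22 N. Move the jaw only with the trigger, and finally leave the trigger released and the other things on the worktop where they are.

Things in the scene. Friction and masses are not known exactly. Their poses are not given: they have to be found in the camera images.
- half_cell: The loose white plastic half-cell, 36 (x) x 40 (y) x 46 mm block with a small black-capped port on top (to 61 mm). On its +x face a round tapered spigot, 22 mm across, 6 mm long, 23 mm above the underside. About 0.16 kg. Origin: centre of the block's underside; z up. Beware of a cord hanging near world x 0.41, y -0.47, down to z 0.54.
- stand: The fixed clamp stand: aluminium base 244 x 86 x 12 mm. Origin on the worktop under the clamp body. x along the bar, from pistol grip to fixed half; z up. In x: bar's tail from -90 mm, base -48 to 196, grip and trigger near 0 (143 to 147 mm high), cradle 66 to 125, fixed half and jaw behind it 125 to 180 (66 to 75 mm high). A pH meter holds electrodes behind it at world x 0.59, y -0.26, z to 0.2.
- cradle (a point): Point on the cradle floor (14 mm above the worktop) where the middle of the half-cell's underside belongs when it is set in: 11 mm short of home, clear of jaw and spigot socket. The low side rails, 43 mm apart, open at 45 degrees to 57 mm at the top, 11 mm above this floor, and lead the cell in. Axes as the stand's.
- home (a point): Where the middle of the underside is when the half-cell is fully home, its face against the fixed half. Axes as the stand's.
- bar: The flat steel bar with the dark sliding jaw and its round, slightly springy rubber pad (24 mm). It slides along the stand's x; the ratchet lets it go forward only. Origin: coincides with the stand's when fully back; at the start it is 0 to 10 mm forward, and the pad's face is 66 mm ahead of it, 37 mm above the worktop. It must advance to about 23 mm before it bears on a half-cell that is home.
- trigger (a joint): Trigger angle, 0 released to 0.34 rad at its end stop; sprung. A full stroke moves the jaw some 4.7 mm. Push at the finger rest during a stroke (the end stop adds more): 3 to 5.5 N while the jaw runs free, 7 to 8 N when it presses with 10 to 16 N, 9 to 10 N with 13 to 20 N; 10.5 N and more passes 22 N. On release the jaw springs back about 1 mm and loses a third of its force.
- trigger_point (a point): Front of the trigger's rounded finger rest (20 mm wide), 117 mm above the worktop; at rest 21 mm ahead (stand x) of the stand's origin. A squeeze moves it 15 mm towards the grip. The trigger pivots 45 mm lower; nothing but the grip and trigger stands above 80 mm there.
- grip_point (a point): Middle of the fixed pistol grip at the finger rest's height, 46 mm behind (stand -x) the resting trigger_point. The grip is 22 mm deep and 26 mm wide and stands upright to 147 mm; from its back to the finger rest is 57 mm at rest and 42 mm fully squeezed.
- pp_beaker: Bystander: clear plastic beaker 75 mm wide, 70 mm high. Origin: middle of the underside.
- beaker_ph: Bystander: small glass beaker 58 mm wide, 58 mm high. Origin: middle of the underside.
- tube_50: Bystander: lying centrifuge tube with a screw cap, 114 mm long, 34 mm thick. Origin: middle of the underside.
- petri_stack: Bystander: stack of petri dishes, 60 mm wide, 30 mm high. Origin: middle of the underside.
There are look-alikes about, which are no part of the job. What is shaped like the half_cell but brown is not meant.

How it is judged:
On the way, in this order (a step that is already met when the one before it is completed fails the run):
1. the half-cell stands in the cradle, spigot towards the fixed half, let go and not yet pressed by the jaw (y of half_cell in the frame of home between -0.004 and 0.004 m and z of half_cell in the frame of home between -0.003 and 0.003 m and angle between half_cell's own z axis and vertical below 0.06 rad and angle between the x axis of half_cell and the x axis of stand, either way round below 0.1 rad and x of bar in the frame of half_cell below -0.05 m and x of half_cell in the frame of home between -0.022 and 0.003 m and contact force between the fingers and half_cell below 0.2 N and contact force between bar and half_cell below 1 N and linear speed of half_cell below 0.02 m/s), for 0.2 s.
2. the jaw, driven by the trigger, presses the half-cell home with more than 8 N (contact force between bar and half_cell above 8 N and x of half_cell in the frame of home between -0.002 and 0.002 m), for 0.2 s.
At the end, for the whole second after the job is handed in: The half-cell sits upright in the cradle, square and fully home against the fixed half (within 2 mm), spigot in its socket, held by the jaw with more than 8 N; the trigger is fully released (below 0.06 rad) and everything is at rest (all of step 2 and y of half_cell in the frame of home between -0.004 and 0.004 m and z of half_cell in the frame of home between -0.003 and 0.003 m and angle between half_cell's own z axis and vertical below 0.06 rad and angle between the x axis of half_cell and the x axis of stand, either way round below 0.1 rad and x of bar in the frame of half_cell below -0.05 m and value of joint trigger below 0.06 rad and linear speed of half_cell below 0.01 m/s and contact force between the fingers and half_cell below 0.2 N); the robot touches nothing.
It fails at once if the jaw presses on the half-cell with more than 22 N (contact force between bar and half_cell above 22 N).
It fails at once if the half-cell is dropped (falls free of the fingers faster than 0.5 m/s, some 13 mm) (contact force between the fingers and half_cell below 0.2 N and linear speed of half_cell above 0.5 m/s).
It fails at once if the bar or jaw is pushed by hand (more than 4 N) instead of with the trigger (contact force between any of the fingers, the arm and bar above 4 N).
It fails at once if another thing on the worktop is moved by more than 3 cm (distance of any of pp_beaker, beaker_ph, tube_50, petri_stack from where it was at the start of the episode above 0.03 m).
It also fails if it takes over 64 s, if anything falls off the work surface, if the arm or the gripper's body presses on something with over 40 N, if the wrist force passes 120 N, or if a joint passes its speed limit or range.

## Robot

A 6-joint arm with a two-finger parallel gripper is mounted at the origin on a cart in front of the work surface, level with it; the furniture and walls round the work are solid. World frame = base frame: x ahead of the robot, y to its left, z up, the work surface at z = 0. Lengths are in m, angles in rad, forces in N, time in s.
With the tool pointing down it reaches from about 0.425 to 0.95 m from the base axis. Payload 3.5 kg.
Tool frame: the origin (TCP) lies midway between the tips of the shut fingers; the grasp point (between the pads) lies 19 mm behind it; z points along the fingers, y is the line along which they close (so a half turn about z gives the same grasp; the last joint's range is limited). The gripper opens to 85 mm and grips with 20 to 120 N. Pads are 22 mm wide; open, the fingers measure 114 mm over their backs; the gripper's body (76 mm by 85 mm) begins 54 mm behind the grasp point. The pads swing forward as they close: fully open they stand 13 mm farther back than shut.
Start: joints at [-1.403, 0.286, 1.577, -0, 1.279, -0.15], TCP at [0.211, -0.641, 0.231] pointing down, gripper open.
Joint ranges: [-2.77, 2.77], [-0.9, 2.22], [0.21, 2.48], [-1.53, 4.67], [0.24, 2.81], [-2.84, 2.84]. Speed limits (rad/s): [2.79, 2.79, 3.14, 3.14, 3.14, 3.14].

## Interface

Orientations are given as a unit quaternion [x, y, z, w].
In Python, from plant import * gives the robot as it stands.
- The arm moves only by the tool move_arm, never from a script. Its argument "moves" is a list of rows, each a list of 3 entries, a list of its own where there are three numbers: the opening, from 0 (shut) to 1 (fully open), then the shift along the tool's x, y, z in m, then the turn, a rotation vector about the tool's x, y, z in rad. A call has exactly 10 rows; each row shifts and turns the commanded pose from where the row before left it, along the tool's axes as they then stand; what a row does not reach is not made up. A row lasts 1/12 s, in which the tool goes at most 41.7 mm and 7.16 degrees, less where a joint would pass 70% of its speed; a pose out of reach is approached as far as the arm can. A call is refused whole if a number of a shift passes 0.0417 or a number of a turn 0.125, either way. A call with a gripper value outside its range is refused whole. The fingers move at their own pace and stop on an object; "grip_force" is the grip in N (left out, the last holds). Time passes only in rows, so rows that do not move let the fingers close, or fill a call up. It gives the time, the measured TCP pose, the force, the opening and the grip force at its end, in the units of the state.
- get_state(): the state, without advancing time (a new reading comes with each control period).
- read_camera(name): name is "side" or "top" or "wrist"; returns the picture (384x512x3 uint8, red, green, blue); there is no depth.
- camera_params(name): a dict with "fx", "fy", "cx", "cy" (pixels), "k1" (the pictures are not rectified: a ray, as slopes to the right and down, at radius r is drawn at 1 + k1 r^2 times it, then the intrinsics apply), "rvec" (rotation vector, rad) and "tvec" (3), from world to camera coordinates, as OpenCV has them; the wrist camera has in their place "tool_from_camera" (4x4, takes a point from camera to tool coordinates, whose origin is the TCP and whose axes are the flange's). Camera axes: x right, y down, z forward; pixel columns grow to the right and rows downward; lengths in m; the calibration is good to about 2 mm. A picture is of the moment at which its call begins: read the wrist's pose just before it. camera_params takes no time and is no camera call.
- sign_off(): hands the job in; it is judged then, once.
The state is a dict: "time": time; "qpos": joint angles; "dq": joint speeds; "joint_efforts": joint torques, N m; "eef_pos": TCP position; "tcp_rot": TCP orientation; "contact_force": force on the tool from outside, world axes, zero at the start; "wrist_torque": the same for the moment, N m; "opening": opening from 0.0 (shut) to 1.0 (fully open); "finger_force": force on a finger pad.
Only numpy, scipy, OpenCV 4.12 (cv2) and the standard library are available. Lean on these libraries where they do the work, as an engineer would, in place of code of your own. Each camera call takes 0.05 s, during which the arm holds its last target. There are 200 camera calls.

## Working session

There is one attempt and no reset: what is moved stays moved. The work goes in short steps, Python scripts to look and compute and a tool call to move; the robot and the scene stay as the last step left them, time stands still between calls to the robot, and variables do not carry over. Pictures are saved under pics/ and viewed, at most 10 in all, crops included, and the job is handed in when it is done.

Besides the shell and the picture viewer there is one more tool, called after ">>>" by a JSON object that holds its "op" and its "data". move_arm: Moves the arm, as the interface text tells. Its arguments: {"type":"object","properties":{"moves":{"type":"array"},"grip_force":{"type":"number"}},"required":["moves"]}

```bash
mkdir -p pics; ls; python3 - <<'E'
from plant import *
import cv2,numpy as np
s=get_state();print(s['time'],s['eef_pos'],s['tcp_rot'],s['contact_force'])
for n in ['side','top','wrist']:
    im=read_camera(n);cv2.imwrite(f'pics/{n}0.png',cv2.cvtColor(im,cv2.COLOR_RGB2BGR));print(n,camera_params(n))
E
```

```text
pics
0.0 [ 0.21086382 -0.64053715  0.22994651] [ 9.87400773e-01  1.58235064e-01 -2.83380945e-06 -1.17406221e-03] [ 0.35556441 -0.63624966 -0.2146895 ]
side {'fx': 375.06380537795843, 'fy': 375.06380537795843, 'cx': 256.5872361002967, 'cy': 194.59720546833157, 'k1': 0.0021732172548724824, 'rvec': array([ 0.4062613 , -2.70416258,  1.26981986]), 'tvec': array([0.45341166, 0.29089186, 0.81027497])}
top {'fx': 392.31811008488916, 'fy': 392.31811008488916, 'cx': 254.98236306936045, 'cy': 195.84288093708557, 'k1': -0.02883367749385462, 'rvec': array([ 1.81748028, -2.26898394,  0.38891635]), 'tvec': array([-0.06381873,  0.54210874,  0.75571641])}
wrist {'fx': 295.696179196382, 'fy': 295.696179196382, 'cx': 255.04412952051487, 'cy': 190.877298975857, 'k1': 0.006261161957080081, 'tool_from_camera': array([[-5.34927587e-04, -9.58943508e-01, -2.83596654e-01,
         7.16206412e-02],
       [ 9.99999265e-01, -8.21542364e-04,  8.91708413e-04,
         5.33262387e-04],
       [-1.08808466e-03, -2.83595969e-01,  9.58943243e-01,
        -1.42902453e-01],
       [ 0.00000000e+00,  0.00000000e+00,  0.00000000e+00,
         1.00000000e+00]])}
```

View pics/top0.png

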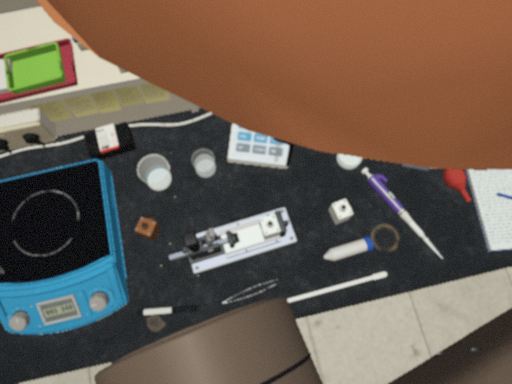

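View pics/side0.png

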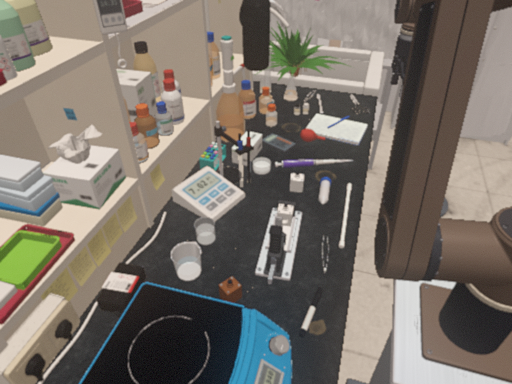

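The top view shows the white cell at about (341,210), the stand from (190,258) to (295,225), the brown look-alike at (147,227), the tube at (350,248), beakers at (155,172) and (204,163), and petri dishes at (348,160). The side view shows the cell at (297,183) and the stand at (280,240).

```bash
cat > h.py <<'E'
from plant import *
import cv2,numpy as np
from scipy.spatial.transform import Rotation as R
def T(name,s=None):
    p=camera_params(name)
    if name=='wrist':
        M=np.eye(4);M[:3,:3]=R.from_quat(s['tcp_rot']).as_matrix();M[:3,3]=s['eef_pos'];W=M@p['tool_from_camera']
    else:
        W=np.eye(4);r=R.from_rotvec(p['rvec']).as_matrix();W[:3,:3]=r.T;W[:3,3]=-r.T@p['tvec']
    return p,W   # world from camera
def cast(name,uv,z,s=None):
    p,W=T(name,s);uv=np.atleast_2d(uv).astype(float)
    d=(uv-[p['cx'],p['cy']])/[p['fx'],p['fy']];u=d.copy()
    for _ in range(5):u=d/(1+p['k1']*(u**2).sum(1,keepdims=True))
    D=np.c_[u,np.ones(len(u))]@W[:3,:3].T;o=W[:3,3]
    return o+D*((z-o[2])/D[:,2])[:,None]
def proj(name,X,s=None):
    p,W=T(name,s);c=(np.atleast_2d(X)-W[:3,3])@W[:3,:3];u=c[:,:2]/c[:,2:]
    return u*(1+p['k1']*(u**2).sum(1,keepdims=True))*[p['fx'],p['fy']]+[p['cx'],p['cy']]
def snap(name,f):
    s=get_state();im=read_camera(name);b=cv2.cvtColor(im,cv2.COLOR_RGB2BGR);cv2.imwrite(f'pics/{f}.png',b);return s,b
E
python3 - <<'E'
from h import *
a=cv2.imread('pics/top0.png')[180:280,160:360];cv2.imwrite('pics/tc.png',cv2.resize(a,(800,400),interpolation=cv2.INTER_CUBIC))
print(cast('top',[(341,208)],.046),cast('side',[(297,178)],.046))
print(cast('top',[(180,256),(190,269),(296,240),(287,208)],.012))
E
```

```text
[[ 0.459992   -0.36825697  0.046     ]] [[ 0.45596389 -0.36180154  0.046     ]]
[[ 0.43892134  0.00995362  0.012     ]
 [ 0.40510839 -0.00726127  0.012     ]
 [ 0.41752547 -0.25525733  0.012     ]
 [ 0.49658869 -0.25393897  0.012     ]]
```

View pics/tc.png

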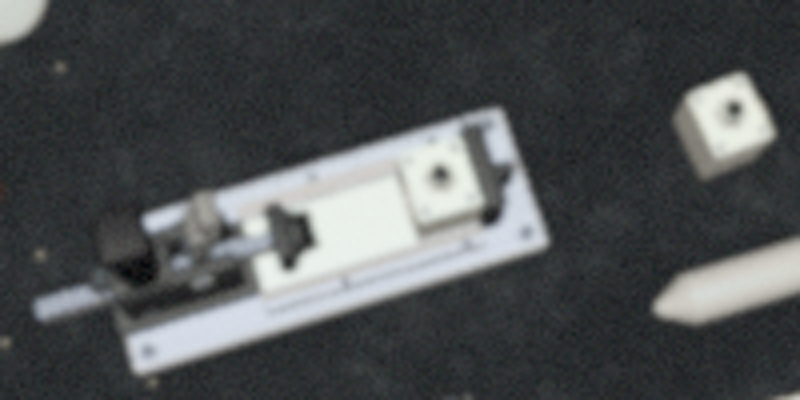

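The crop shows the cell top near (722,118), the stand base corners at (135,372), (548,245) and (500,108), the jaw at (290,235) and the fixed half at (440,180). The spigot can't be seen, so I'll pull back away from the cord, swing over the cell and look from above.

>>> {"op": "move_arm", "data": {"moves": [[1,[0.002,-0.033,0.002],[0,0,0]],[1,[0.002,-0.033,0.002],[0,0,0]],[1,[0.002,-0.033,0.002],[0,0,0]],[1,[0.002,-0.033,0.002],[0,0,0]],[1,[0.002,-0.033,0.002],[0,0,0]],[1,[0.02,-0.003,0],[0,0,0]],[1,[0.03,-0.004,0],[0,0,0]],[1,[0.03,-0.004,0],[0,0,0]],[1,[0.03,-0.004,0],[0,0,0]],[1,[0.03,-0.004,0],[0,0,0]]]}}

```text
time: 0.98
eef_pos: [0.2968, -0.4186, 0.2212]
tcp_rot: [0.987, 0.158, -0.0, -0.0]
contact_force: [0.1, -0.6, -0.7]
opening: 0.998
finger_force: 0.0
```

>>> {"op": "move_arm", "data": {"moves": [[1,[0.03,-0.004,0],[0,0,0]],[1,[0.03,-0.004,0],[0,0,0]],[1,[0.03,-0.004,0],[0,0,0]],[1,[0.03,-0.004,0],[0,0,0]],[1,[0.03,-0.004,0],[0,0,0]],[1,[0.007,0,0],[0,0,0]],[1,[0,0,0],[0,0,0]],[1,[0,0,0],[0,0,0]],[1,[0,0,0],[0,0,0]],[1,[0,0,0],[0,0,0]]]}}

```text
time: 1.82
eef_pos: [0.4377, -0.3521, 0.2212]
tcp_rot: [0.988, 0.157, -0.0, -0.0]
contact_force: [-0.3, -0.5, 0.4]
opening: 1.001
finger_force: 0.0
```

```bash
python3 - <<'E'
from h import *
s,b=snap('wrist','w1');print(s['time'],s['eef_pos'],R.from_quat(s['tcp_rot']).as_matrix()[:,0],s['qpos'])
snap('top','t1')
E
```

```text
1.8167 [ 0.43774697 -0.35214606  0.2212416 ] [ 9.50455692e-01  3.10859815e-01 -3.91354020e-04] [-8.57886432e-01  4.66646768e-02  1.86776388e+00 -3.31904711e-04
  1.22743090e+00  3.96924141e-01]
```

View pics/w1.png

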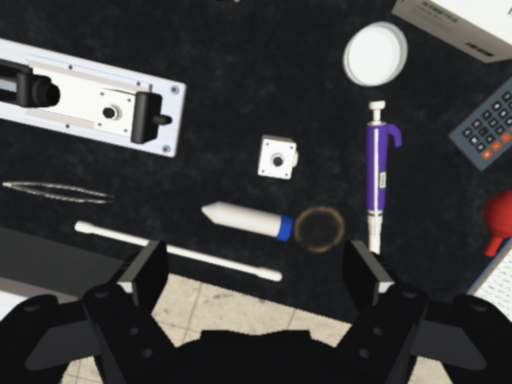

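The wrist view shows the cell top at about (277,158), its spigot on the right at (296,158), already pointing roughly along the stand. The stand's far corners are at (185,83) and (172,157), the fixed half's port at (111,112) and the jaw at (42,92).

```bash
python3 - <<'E'
from h import *
b=cv2.imread('pics/w1.png');s=get_state()
g=cv2.cvtColor(b,cv2.COLOR_BGR2GRAY)
roi=g[125:190,245:310];print(roi[8:62:3,8:62:3])
for t in (190,205,215,225):
    m=(roi>t).astype(np.uint8)
    m=cv2.morphologyEx(m,cv2.MORPH_OPEN,np.ones((9,9)))
    c=cv2.findContours(m,cv2.RETR_EXTERNAL,cv2.CHAIN_APPROX_NONE)[0]
    if not c: continue
    c=max(c,key=cv2.contourArea);box=cv2.boxPoints(cv2.minAreaRect(c))+[245,125]
    P=cast('wrist',box,.046,s)[:,:2];print(t,cv2.contourArea(c),box.round(1).tolist(),P.mean(0).round(4));
    for i in range(4):
        e=P[(i+1)%4]-P[i];print(np.linalg.norm(e).round(4),np.degrees(np.arctan2(e[1],e[0])).round(1))
print(cast('wrist',[(185,83),(172,157)],.012,s))
E
python3 - <<'E'
import cv2
b=cv2.imread('pics/w1.png')
import numpy as np
c=np.hstack([cv2.resize(b[30:170,0:200],(560,392)),cv2.resize(b[120:200,240:320],(240,240))[:, :].repeat(1,0) if False else cv2.copyMakeBorder(cv2.resize(b[120:200,240:320],(240,240)),0,152,0,0,cv2.BORDER_CONSTANT)])
cv2.imwrite('pics/c1.png',c)
E
```

```text
[[ 29  28  29  31  33  30  29  30  32  30  32  32  30  29  27  29  29  25]
 [ 29  29  30  76 108 104  92  80  62  49  42  36  36  32  28  28  27  26]
 [ 31  31  29 103 211 196 155 134 119 111 109 106  97  56  31  30  29  29]
 [ 29  30  31 137 244 231 250 249 246 241 229 211 177 141  72  29  30  30]
 [ 30  30  37 180 243 225 251 251 250 251 250 250 246 240 209  29  28  28]
 [ 33  33  46 205 251 251 251 250 251 251 251 251 237 196 190  29  28  29]
 [ 31  33  58 232 251 251 251 249 244 248 251 250 250 250 180  42  30  29]
 [ 30  34  78 243 251 250 238 196 202 203 244 251 251 249 217  81  30  28]
 [ 33  36 106 248 251 249 211 188 104 148 226 250 251 246 231  79  34  30]
 [ 34  32 131 250 250 250 219  72  68  63 198 249 250 243 234  59  33  30]
 [ 31  34 173 250 250 250 234  89  60  59 220 250 251 236 215  38  31  29]
 [ 33  38 206 250 250 251 248 226 155 218 250 251 250 200  86  36  36  30]
 [ 36  40 227 234 249 251 251 250 250 250 250 251 249 101  32  33  34  30]
 [ 36  38 241 210 247 251 251 251 251 250 250 238 246  55  33  33  32  29]
 [ 31  31  89 145 185 223 241 245 249 250 249 176 
[... 208 characters left out ...]
  36  32  33  35  34  34  34  36  32  37]]
190 1007.0 [[260.0, 141.0], [295.0, 141.0], [295.0, 176.0], [260.0, 176.0]] [ 0.4589 -0.3719]
0.0374 -71.9
0.0385 -159.7
0.0387 108.1
0.0384 18.4
205 783.0 [[260.0, 141.0], [295.0, 141.0], [295.0, 176.0], [260.0, 176.0]] [ 0.4589 -0.3719]
0.0374 -71.9
0.0385 -159.7
0.0387 108.1
0.0384 18.4
215 743.5 [[261.0, 141.0], [295.0, 141.0], [295.0, 176.0], [261.0, 176.0]] [ 0.4591 -0.3724]
0.0363 -71.9
0.0385 -159.7
0.0376 108.1
0.0384 18.4
225 403.0 [[263.0, 142.0], [294.0, 142.0], [294.0, 165.0], [263.0, 165.0]] [ 0.4646 -0.371 ]
0.0332 -71.9
0.025 -159.8
0.0339 108.1
0.025 18.5
[[ 0.5026196  -0.24945123  0.012     ]
 [ 0.41659432 -0.25516989  0.012     ]]
```

View pics/c1.png

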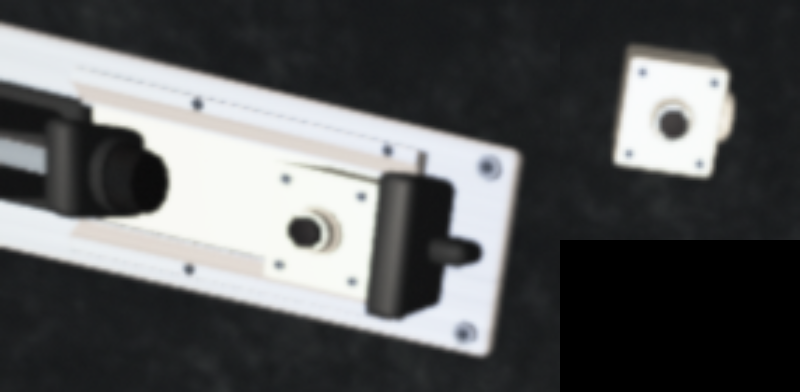

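The close crop shows the cell's four screws at (641,72), (714,83), (628,154) and (699,163), turned about 8° in the image. It also gives the stand's long edges and end corners.

```bash
python3 - <<'E'
from h import *
s=get_state()
c=np.array([(629,55),(728,70),(712,178),(614,162),(641,72),(714,83),(699,163),(628,154)],float)
uv=np.c_[240+(c[:,0]-560)/3,120+c[:,1]/3]
P=cast('wrist',uv,.046,s)[:,:2];print(P[:4].mean(0),P[4:].mean(0))
a=lambda e:np.degrees(np.arctan2(e[1],e[0])).round(1)
print([a(P[i+1]-P[i]) for i in (0,4)],[a(P[i]-P[i+1]) for i in (2,6)],[a(P[i]-P[j]) for i,j in((0,3),(1,2),(4,7),(5,6))],np.linalg.norm(P[1]-P[0]),np.linalg.norm(P[3]-P[0]))
c=np.array([(0,247),(488,355),(0,25),(520,150)],float);uv=np.c_[c[:,0]/2.8,30+c[:,1]/2.8]
Q=cast('wrist',uv,.012,s)[:,:2];print(Q,a(Q[1]-Q[0]),a(Q[3]-Q[2]))
E
```

```text
[ 0.45840897 -0.3713692 ] [ 0.45791767 -0.3714368 ]
[np.float64(-80.5), np.float64(-80.5)] [np.float64(-81.4), np.float64(-79.3)] [np.float64(10.5), np.float64(11.8), np.float64(9.7), np.float64(9.4)] 0.03578903526136582 0.0393387828241719
[[ 0.39908329 -0.05679477]
 [ 0.41769821 -0.25771365]
 [ 0.48387086 -0.05059425]
 [ 0.50228386 -0.25035868]] -84.7 -84.7
```

>>> {"op": "move_arm", "data": {"moves": [[1,[0,0,0],[0,0,0.1226]],[1,[0,0,0],[0,0,0.1226]],[1,[0,0,0],[0,0,0.1226]],[1,[0,0,0],[0,0,0.1226]],[1,[0,0,0],[0,0,0.1226]],[1,[0,0,0],[0,0,0.1226]],[1,[0,0,0],[0,0,0.1226]],[1,[0,0,0],[0,0,0.1226]],[1,[0,0,0],[0,0,0.1226]],[1,[0,0,0],[0,0,0.1226]]]}}

```text
time: 2.75
eef_pos: [0.4382, -0.352, 0.2214]
tcp_rot: [0.897, -0.442, 0.0, 0.0]
contact_force: [0.4, 0.3, -0.4]
opening: 1.002
finger_force: 0.0
```

>>> {"op": "move_arm", "data": {"moves": [[1,[0,0,0],[0,0,0.1226]],[1,[0,0,0],[0,0,0.1226]],[1,[0,0,0],[0,0,0.1226]],[1,[0,0,0],[0,0,0.1226]],[1,[0,0,0],[0,0,0]],[1,[0,0,0],[0,0,0]],[1,[0,0,0],[0,0,0]],[1,[0,0,0],[0,0,0]],[1,[0,0,0],[0,0,0]],[1,[0,0,0],[0,0,0]]]}}

```text
time: 3.58
eef_pos: [0.4388, -0.3515, 0.2213]
tcp_rot: [0.766, -0.643, -0.0, 0.0]
contact_force: [0.4, 0.6, -0.1]
opening: 0.999
finger_force: 0.0
```

```bash
cat > rel.py <<'E'
import sys
from h import *
s=get_state();M=R.from_quat(s['tcp_rot']).as_matrix()
t=np.array([float(v) for v in sys.argv[1:4]]);yaw=float(sys.argv[4])
cy=np.degrees(np.arctan2(M[1,0],M[0,0]))
print('t',s['time'],'pos',s['eef_pos'].round(4),'yaw',cy.round(2),'q6',s['qpos'][5].round(2),'tilt',M[:,2].round(4))
print('toolshift',(M.T@(t-s['eef_pos'])).round(4),'turnz',np.radians(cy-yaw).round(4))
E
python3 rel.py .4583 -.3714 .016 -80.3
```

```text
t 3.5833 pos [ 0.4388 -0.3515  0.2213] yaw -80.09 q6 2.11 tilt [-0.  0. -1.]
toolshift [ 0.023  -0.0158  0.2053] turnz 0.0036
```

```bash
python3 - <<'E'
from h import *
print(cast('top',[(325,256),(350,240),(352,258),(372,235),(376,250)],.017).round(3))
E
```

```text
[[ 0.367 -0.309  0.017]
 [ 0.389 -0.375  0.017]
 [ 0.349 -0.367  0.017]
 [ 0.39  -0.428  0.017]
 [ 0.354 -0.426  0.017]]
```

>>> {"op": "move_arm", "data": {"moves": [[0.7,[0.012,-0.008,0.02],[0,0,0]],[0.7,[0.011,-0.0078,0.02],[0,0,0.0036]],[0.7,[0,0,0.02],[0,0,0]],[0.7,[0,0,0.02],[0,0,0]],[0.7,[0,0,0.02],[0,0,0]],[0.7,[0,0,0],[0,0,0]],[0.7,[0,0,0],[0,0,0]],[0.7,[0,0,0],[0,0,0]],[0.7,[0,0,0],[0,0,0]],[0.7,[0,0,0],[0,0,0]]]}}

```text
time: 4.42
eef_pos: [0.4591, -0.3722, 0.1233]
tcp_rot: [0.764, -0.645, 0.002, 0.0]
contact_force: [0.1, 0.5, -0.3]
opening: 0.698
finger_force: 0.0
```

```bash
python3 rel.py .4583 -.3714 .016 -80.3; python3 - <<'E'
from h import *
s,b=snap('wrist','w2')
print(proj('wrist',[(.4583,-.3714,.046),(.4583,-.3714,.061)],s))
E
```

```text
t 4.4167 pos [ 0.4591 -0.3722  0.1233] yaw -80.33 q6 2.12 tilt [ 0.0021 -0.0025 -1.    ]
toolshift [-0.0013  0.0008  0.1073] turnz -0.0005
[[255.6631738  201.90478798]
 [255.68641545 208.3178189 ]]
```

View pics/w2.png

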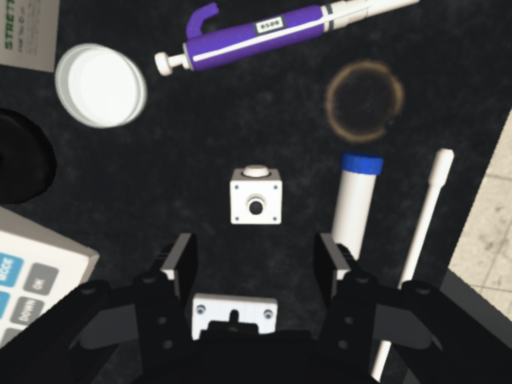

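The cell's top face is centred at (256,202), exactly where predicted, and the tube is clear of the right finger. Descending to grasp.

>>> {"op": "move_arm", "data": {"moves": [[0.7,[-0.001,0.001,0.02],[0,0,0]],[0.7,[0,0,0.025],[0,0,0]],[0.7,[0,0,0.025],[0,0,0]],[0.7,[0,0,0.02],[0,0,0]],[0.7,[0,0,0.012],[0,0,0]],[0.7,[0,0,0.005],[0,0,0]],[0.7,[0,0,0],[0,0,0]],[0.3,[0,0,0],[0,0,0]],[0.3,[0,0,0],[0,0,0]],[0.3,[0,0,0],[0,0,0]]], "grip_force": 30}}

```text
time: 5.3
eef_pos: [0.4582, -0.3717, 0.0161]
tcp_rot: [0.764, -0.645, 0.002, 0.0]
contact_force: [-0.0, -1.5, 2.2]
opening: 0.461
finger_force: 31.7
```

>>> {"op": "move_arm", "data": {"moves": [[0.3,[0,0,0],[0,0,0]],[0.3,[0,0,0],[0,0,0]],[0.3,[0,0,0],[0,0,0]],[0.3,[0,0,0],[0,0,0]],[0.3,[0,0,-0.005],[0,0,0]],[0.3,[0,0,-0.015],[0,0,0]],[0.3,[0,0,-0.02],[0,0,0]],[0.3,[0,0,-0.03],[0,0,0]],[0.3,[0,0,-0.03],[0,0,0]],[0.3,[0,0,-0.02],[0,0,0]]]}}

```text
time: 6.13
eef_pos: [0.4572, -0.3706, 0.1363]
tcp_rot: [0.764, -0.645, 0.0, 0.0]
contact_force: [-0.1, -0.6, -0.5]
opening: 0.459
finger_force: 31.2
```

```bash
python3 rel.py .4555 -.162 .15 -84.8
```

```text
t 6.1333 pos [ 0.4572 -0.3706  0.1363] yaw -80.34 q6 2.12 tilt [ 5.e-04 -6.e-04 -1.e+00]
toolshift [-0.2059 -0.0333 -0.0138] turnz 0.0779
```

>>> {"op": "move_arm", "data": {"moves": [[0.3,[-0.02,-0.003,-0.015],[0,0,0]],[0.3,[-0.03,-0.004,-0.015],[0,0,0]],[0.3,[-0.03,-0.004,-0.015],[0,0,0]],[0.3,[-0.03,-0.004,-0.015],[0,0,0]],[0.3,[-0.03,-0.004,-0.015],[0,0,0]],[0.3,[-0.03,-0.004,-0.015],[0,0,0]],[0.3,[-0.03,-0.004,-0.012],[0,0,0]],[0.3,[-0.03,-0.004,-0.012],[0,0,0]],[0.3,[-0.03,-0.004,0],[0,0,0]],[0.3,[-0.021,0,0],[0,0,0]]]}}

```text
time: 6.97
eef_pos: [0.4439, -0.0853, 0.2484]
tcp_rot: [0.765, -0.645, -0.0, -0.0]
contact_force: [0.2, 0.3, -3.2]
opening: 0.464
finger_force: 31.2
```

>>> {"op": "move_arm", "data": {"moves": [[0.3,[0,0,0],[0,0,0.04]],[0.3,[0,0,0],[0,0,0.038]],[0.3,[0,0,0],[0,0,0]],[0.3,[0,0,0],[0,0,0]],[0.3,[0,0,0],[0,0,0]],[0.3,[0,0,0],[0,0,0]],[0.3,[0,0,0],[0,0,0]],[0.3,[0,0,0],[0,0,0]],[0.3,[0,0,0],[0,0,0]],[0.3,[0,0,0],[0,0,0]]]}}

```text
time: 7.8
eef_pos: [0.4445, -0.0878, 0.2483]
tcp_rot: [0.738, -0.674, -0.0, -0.0]
contact_force: [-0.4, 0.3, -1.8]
opening: 0.462
finger_force: 31.2
```

```bash
python3 rel.py .4507 -.1536 .15 -84.8; python3 - <<'E'
from h import *
s,b=snap('wrist','w3');snap('top','t3')
np.save('s3.npy',np.r_[s['eef_pos'],s['tcp_rot']])
cv2.imwrite('pics/w3c.png',cv2.resize(b[:260,130:390],(600,600),interpolation=cv2.INTER_CUBIC))
E
```

```text
t 7.8 pos [ 0.4445 -0.0878  0.2483] yaw -84.82 q6 2.63 tilt [-0.e+00  1.e-04 -1.e+00]
toolshift [ 0.0661 -0.0002  0.0983] turnz -0.0003
```

View pics/w3c.png

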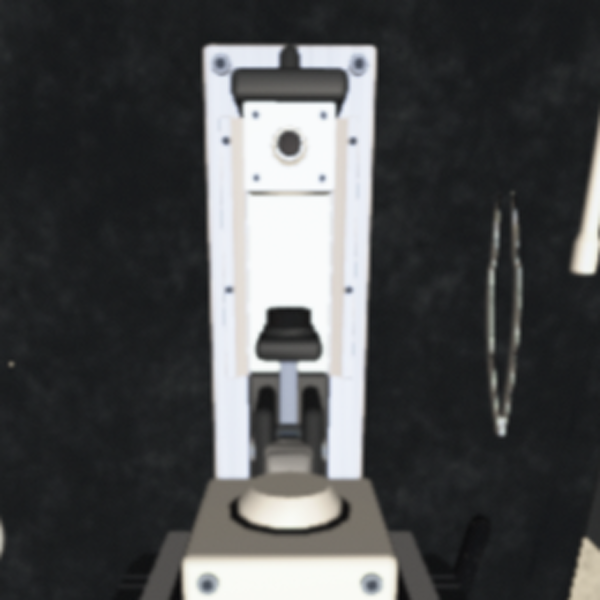

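The view is well aligned. Base end corners are at (204,46) and (376,46), the fixed half's front edge is at row 192, the pad face at row 308, and the cell hangs straight at the bottom with its spigot towards the socket.

```bash
python3 - <<'E'
from h import *
a=np.load('s3.npy');s=dict(eef_pos=a[:3],tcp_rot=a[3:])
M=R.from_quat(s['tcp_rot']).as_matrix()
def c(pts,z):
    p=np.array(pts,float)/2.3077+[130,0]
    return ((cast('wrist',p,z,s)-s['eef_pos'])@M)[:,:2].round(4).tolist()  # tool x,y
print('base end',c([(204,46),(376,46)],.012))
print('base sides',c([(216,450),(361,450),(207,150),(373,150)],.012))
print('cradle edge y',c([(248,220),(331,220),(249,350),(329,350)],.014))
print('fixed front top',c([(247,192),(335,192)],.060),'screws',c([(256,178),(323,178),(256,115),(323,115)],.060))
print('pad face',c([(267,308),(309,308)],.046))
print('rail ends',c([(236,378),(345,378)],.025))
print('cell top front z.276',c([(183,557),(396,557)],.2483+.030),'bottom front',c([(210,480),(369,480)],.2483-.016))
print('trigger',c([(267,455),(312,455)],.117))
E
```

```text
base end [[0.1644, -0.0413], [0.1644, 0.0437]]
base sides [[-0.0445, -0.0419], [-0.0446, 0.0425], [0.1169, -0.0415], [0.1169, 0.0438]]
cradle edge y [[0.0827, -0.0209], [0.0826, 0.0227], [0.0141, -0.0216], [0.0141, 0.0228]]
fixed front top [[0.0936, -0.0186], [0.0936, 0.0216]] screws [[0.0996, -0.0144], [0.0995, 0.016], [0.1256, -0.014], [0.1256, 0.0157]]
pad face [[0.0401, -0.0104], [0.04, 0.0105]]
rail ends [[0.0005, -0.0283], [0.0005, 0.0311]]
cell top front z.276 [[0.0173, -0.019], [0.0173, 0.0197]] bottom front [[0.0157, -0.0192], [0.0157, 0.0201]]
trigger [[-0.0143, -0.0088], [-0.0144, 0.0101]]
```

>>> {"op": "move_arm", "data": {"moves": [[0.3,[0.02,0,0],[0,0,0]],[0.3,[0.027,0.0004,0],[0,0,0]],[0.3,[0.02,0,0],[0,0,0]],[0.3,[0,0,0.02],[0,0,0]],[0.3,[0,0,0.03],[0,0,0]],[0.3,[0,0,0.03],[0,0,0]],[0.3,[0,0,0.03],[0,0,0]],[0.3,[0,0,0.02],[0,0,0]],[0.3,[0,0,0.01],[0,0,0]],[0.3,[0,0,0],[0,0,0]]]}}

```text
time: 8.73
eef_pos: [0.4485, -0.1535, 0.1057]
tcp_rot: [0.738, -0.674, -0.003, 0.001]
contact_force: [0.7, -0.2, -1.7]
opening: 0.463
finger_force: 31.0
```

```bash
python3 rel.py .4507 -.1536 .031 -84.8; python3 - <<'E'
from h import *
print(get_state()['contact_force'])
E
```

```text
t 8.7333 pos [ 0.4485 -0.1535  0.1057] yaw -84.81 q6 2.51 tilt [-0.0049  0.003  -1.    ]
toolshift [ 0.0005 -0.0025  0.0747] turnz -0.0002
[ 0.70651785 -0.23816418 -1.73482419]
```

>>> {"op": "move_arm", "data": {"moves": [[0.3,[0,0,0.015],[0,0,0]],[0.3,[0,0,0.02],[0,0,0]],[0.3,[0,0,0.016],[0,0,0]],[0.3,[0,0,0.01],[0,0,0]],[0.3,[0,0,0.005],[0,0,0]],[0.3,[0,0,0.002],[0,0,0]],[0.3,[0,0,0],[0,0,0]],[0.3,[0,0,0],[0,0,0]],[0.3,[0,0,0],[0,0,0]],[0.3,[0,0,0],[0,0,0]]]}}

```text
time: 9.57
eef_pos: [0.4508, -0.1548, 0.0412]
tcp_rot: [0.738, -0.674, 0.001, -0.0]
contact_force: [-0.1, -0.3, -1.1]
opening: 0.465
finger_force: 31.1
```

```bash
python3 rel.py .4501 -.1546 .031 -84.8
```

```text
t 9.5667 pos [ 0.4508 -0.1548  0.0412] yaw -84.81 q6 2.51 tilt [ 1.5e-03 -9.0e-04 -1.0e+00]
toolshift [-0.0003  0.0007  0.0102] turnz -0.0001
```

>>> {"op": "move_arm", "data": {"moves": [[0.3,[0,0.0005,0.004],[0,0,0]],[0.3,[0,0,0.003],[0,0,0]],[0.3,[0,0,0.0015],[0,0,0]],[0.3,[0,0,0.001],[0,0,0]],[0.3,[0,0,0.0005],[0,0,0]],[0.3,[0,0,0],[0,0,0]],[0.3,[0,0,0],[0,0,0]],[0.3,[0,0,0],[0,0,0]],[0.3,[0,0,0],[0,0,0]],[0.3,[0,0,0],[0,0,0]]]}}

```text
time: 10.4
eef_pos: [0.4497, -0.1545, 0.0303]
tcp_rot: [0.738, -0.674, 0.0, -0.0]
contact_force: [-0.5, -0.2, -2.4]
opening: 0.459
finger_force: 31.1
```

>>> {"op": "move_arm", "data": {"moves": [[0.3,[0,0,0.0005],[0,0,0]],[0.3,[0,0,0.0005],[0,0,0]],[0.3,[0,0,0],[0,0,0]],[0.3,[0,0,0],[0,0,0]],[0.5,[0,0,0],[0,0,0]],[0.55,[0,0,0],[0,0,0]],[0.6,[0,0,0],[0,0,0]],[0.65,[0,0,0],[0,0,0]],[0.65,[0,0,0],[0,0,0]],[0.65,[0,0,0],[0,0,0]]]}}

```text
time: 11.23
eef_pos: [0.4497, -0.1545, 0.0293]
tcp_rot: [0.738, -0.674, 0.0, -0.0]
contact_force: [-0.2, 0.7, 0.4]
opening: 0.655
finger_force: 0.0
```

>>> {"op": "move_arm", "data": {"moves": [[0.65,[0,0,0],[0,0,0]],[0.65,[0,0,-0.005],[0,0,0]],[0.65,[0,0,-0.01],[0,0,0]],[0.65,[0,0,-0.02],[0,0,0]],[0.65,[0,0,-0.03],[0,0,0]],[0.65,[0,0,-0.03],[0,0,0]],[0.65,[0,0,-0.03],[0,0,0]],[0.65,[0,0,-0.02],[0,0,0]],[0.3,[0,0,0],[0,0,0]],[0,[0,0,0],[0,0,0]]]}}

```text
time: 12.07
eef_pos: [0.4506, -0.155, 0.1767]
tcp_rot: [0.738, -0.674, 0.002, -0.0]
contact_force: [0.3, -0.9, -0.4]
opening: 0.38
finger_force: 0.0
```

```bash
python3 rel.py .446 -.1 .11 -84.8; python3 - <<'E'
from h import *
s,b=snap('wrist','w4');snap('top','t4')
np.save('s4.npy',np.r_[s['eef_pos'],s['tcp_rot']])
a=b[:384,130:390];cv2.imwrite('pics/w4c.png',cv2.resize(a,None,fx=1.55,fy=1.55,interpolation=cv2.INTER_CUBIC))
E
```

```text
t 12.0667 pos [ 0.4506 -0.155   0.1767] yaw -84.8 q6 2.51 tilt [ 0.004  -0.0024 -1.    ]
toolshift [-0.0554 -0.0001  0.0666] turnz -0.0001
```

View pics/w4c.png

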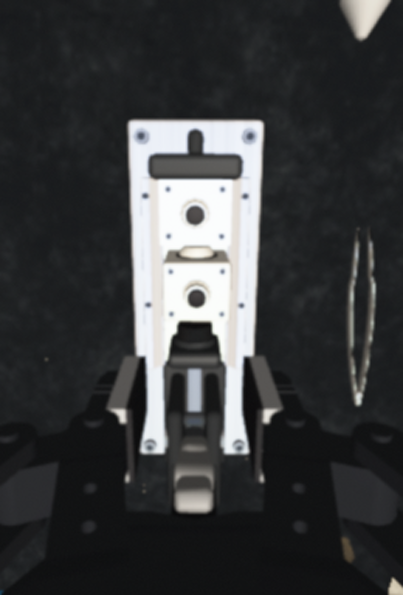

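The cell stands square in the cradle, with its port at (196,297) in the crop. The jaw pad behind it at row 325 has a small gap. Now I'll shut the fingers and go to the front of the trigger.

>>> {"op": "move_arm", "data": {"moves": [[0,[-0.01,0.0008,0],[0,0,0]],[0,[-0.02,0,0],[0,0,0]],[0,[-0.015,0,0],[0,0,0]],[0,[-0.007,0,0],[0,0,0]],[0,[0,0,0.02],[0,0,0]],[0,[0,0,0.025],[0,0,0]],[0,[0,0,0.017],[0,0,0]],[0,[0,0,0.01],[0,0,0]],[0,[0,0,0],[0,0,0]],[0,[0,0,0],[0,0,0]]]}}

```text
time: 13.0
eef_pos: [0.4438, -0.1026, 0.1018]
tcp_rot: [0.738, -0.674, -0.001, 0.0]
contact_force: [0.1, 0.4, 1.3]
opening: 0.002
finger_force: 0.0
```

>>> {"op": "move_arm", "data": {"moves": [[0,[-0.004,0,0],[0,0,0]],[0,[-0.004,0,0],[0,0,0]],[0,[-0.003,0,0],[0,0,0]],[0,[0,0,0],[0,0,0]],[0,[0,0,0],[0,0,0]],[0,[0,0,0],[0,0,0]],[0,[0,0,0],[0,0,0]],[0,[0,0,0],[0,0,0]],[0,[0,0,0],[0,0,0]],[0,[0,0,0],[0,0,0]]]}}

```text
time: 13.83
eef_pos: [0.4432, -0.0919, 0.1023]
tcp_rot: [0.738, -0.674, -0.0, -0.0]
contact_force: [0.1, -0.2, 0.7]
opening: -0.002
finger_force: 0.0
```

```bash
python3 rel.py .4427 -.0774 .105 -84.8
```

```text
t 13.8333 pos [ 0.4432 -0.0919  0.1023] yaw -84.82 q6 2.62 tilt [-0.  0. -1.]
toolshift [-0.0145 -0.0008 -0.0027] turnz -0.0003
```

>>> {"op": "move_arm", "data": {"moves": [[0,[-0.003,0,0],[0,0,0]],[0,[-0.002,0,0],[0,0,0]],[0,[-0.002,0,0],[0,0,0]],[0,[-0.002,0,0],[0,0,0]],[0,[-0.002,0,0],[0,0,0]],[0,[0,0,0],[0,0,0]],[0,[0,0,0],[0,0,0]],[0,[0,0,0],[0,0,0]],[0,[0,0,0],[0,0,0]],[0,[0,0,0],[0,0,0]]]}}

```text
time: 14.67
eef_pos: [0.4426, -0.081, 0.1025]
tcp_rot: [0.738, -0.674, 0.0, -0.0]
contact_force: [2.0, -2.4, 1.6]
opening: -0.002
finger_force: 1.8
```

>>> {"op": "move_arm", "data": {"moves": [[0,[-0.002,0,0],[0,0,0]],[0,[-0.002,0,0],[0,0,0]],[0,[-0.001,0,0],[0,0,0]],[0,[0,0,0],[0,0,0]],[0,[0,0,0],[0,0,0]],[0,[0,0,0],[0,0,0]],[0,[0,0,0],[0,0,0]],[0,[0,0,0],[0,0,0]],[0,[0,0,0],[0,0,0]],[0,[0,0,0],[0,0,0]]]}}

```text
time: 15.5
eef_pos: [0.4415, -0.0758, 0.1021]
tcp_rot: [0.738, -0.674, -0.0, 0.0]
contact_force: [-0.0, -2.5, 0.6]
opening: -0.003
finger_force: 1.4
```

```bash
cat > f.py <<'E'
from h import *
s=get_state();u=np.array([.0903,-.9959]);o=np.array([.4408,-.0565])
f=[]
print(s['time'],'standx mm',(s['eef_pos'][:2]-o)@u*1e3,'push',s['contact_force'][:2]@u,s['contact_force'].round(2),s['wrist_torque'].round(3),'ff',s['finger_force'])
E
python3 f.py
python3 - <<'E'
from h import *
s,b=snap('wrist','w5');snap('top','t5');snap('side','sd5')
print(get_state()['contact_force'])
a=b[150:384,100:412];cv2.imwrite('pics/w5c.png',cv2.resize(a,None,fx=2,fy=2))
E
```

```text
15.5 standx mm 19.31557758491474 push 2.457142533296145 [-0.03 -2.47  0.56] [-0.417 -0.186  0.018] ff 1.404851283878088
[ 1.96494479 -1.94080475  0.20137938]
```

View pics/w5c.png

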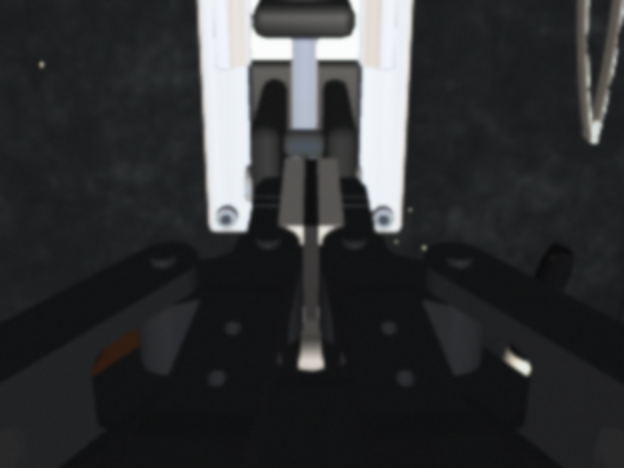

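The view shows the fingers against the trigger, with the jaw at the top (305,20). The push is about 2.5 N, so the jaw is running free. I'll finish this stroke and do one more.

>>> {"op": "move_arm", "data": {"moves": [[0,[-0.002,0,0],[0,0,0]],[0,[0,0,0],[0,0,0]],[0,[0,0,0],[0,0,0]],[0,[0,0,0],[0,0,0]],[0,[0.005,0,0],[0,0,0]],[0,[0.006,0,0],[0,0,0]],[0,[0.006,0,0],[0,0,0]],[0,[0,0,0],[0,0,0]],[0,[0,0,0],[0,0,0]],[0,[0,0,0],[0,0,0]]]}}

```text
time: 16.48
eef_pos: [0.4428, -0.0907, 0.1021]
tcp_rot: [0.738, -0.675, -0.001, -0.0]
contact_force: [0.2, 0.3, 0.5]
opening: -0.002
finger_force: 0.0
```

```bash
python3 f.py
```

```text
16.4833 standx mm 34.26404177618635 push -0.2706018333044568 [0.24 0.29 0.54] [-0.015 -0.02  -0.08 ] ff 0.0
```

>>> {"op": "move_arm", "data": {"moves": [[0,[-0.005,0,0],[0,0,0]],[0,[-0.004,0,0],[0,0,0]],[0,[-0.003,0,0],[0,0,0]],[0,[-0.002,0,0],[0,0,0]],[0,[-0.002,0,0],[0,0,0]],[0,[-0.001,0,0],[0,0,0]],[0,[0,0,0],[0,0,0]],[0,[0,0,0],[0,0,0]],[0,[0,0,0],[0,0,0]],[0,[0,0,0],[0,0,0]]]}}

```text
time: 17.32
eef_pos: [0.4417, -0.0739, 0.1023]
tcp_rot: [0.738, -0.674, 0.0, -0.0]
contact_force: [2.4, -2.5, 1.4]
opening: 0.001
finger_force: 1.5
```

```bash
python3 f.py; cat > avg.py <<'E'
from h import *
u=np.array([.0903,-.9959]);F=[];c=0
for i in range(4):
    s=get_state();F.append(np.r_[s['contact_force'][:2]@u,s['finger_force']]);s,b=snap('wrist','last')
print(s['time'],np.round(F,1).tolist(),np.mean(F,0))
E
python3 avg.py
```

```text
17.3167 standx mm 17.39118378384651 push 2.7291210338845637 [ 2.38 -2.52  1.42] [-0.475 -0.288  0.   ] ff 1.5491295419633389
17.4667 [[2.7, 1.5], [3.7, 1.5], [3.4, 1.5], [2.8, 1.5]] [3.15312154 1.54065375]
```

```bash
cat > prof.py <<'E'
import sys
from h import *
# brightness along lines parallel to the bar, sampled on plane z, at y offset
u=np.array([.0903,-.9959]);v=np.array([.9959,.0903]);o=np.array([.4408,-.0565])
s,b=snap('wrist',sys.argv[1]);g=cv2.cvtColor(b,cv2.COLOR_BGR2GRAY)
def line(z,y,x0,x1):
    xs=np.arange(x0,x1,2);P=np.c_[o+np.outer(xs*1e-3,u)+y*1e-3*v,np.full(len(xs),z)]
    q=proj('wrist',P,s);return xs,cv2.remap(g,q[:,0].astype(np.float32),q[:,1].astype(np.float32),cv2.INTER_LINEAR).ravel()
for z,y,x0,x1 in ((.06,13,60,130),(.049,0,50,110)):
    xs,l=line(z,y,x0,x1);print(z,y,x0,l.tolist())
E
python3 prof.py p1
```

```text
0.06 13 60 [59, 74, 89, 63, 33, 63, 185, 240, 252, 252, 251, 242, 250, 224, 250, 252, 252, 252, 252, 252, 252, 252, 252, 252, 252, 248, 219, 250, 236, 252, 127, 118, 116, 165, 252]
0.049 0 50 [192, 192, 184, 60, 65, 83, 94, 75, 43, 51, 73, 41, 32, 33, 32, 98, 250, 252, 252, 252, 247, 219, 172, 80, 80, 80, 77, 73, 183, 236]
```

>>> {"op": "move_arm", "data": {"moves": [[0,[0.005,0,0],[0,0,0]],[0,[0.006,0,0],[0,0,0]],[0,[0.006,0,0],[0,0,0]],[0,[0,0,0],[0,0,0]],[0,[0,0,0],[0,0,0]],[0,[0,0,0],[0,0,0]],[0,[-0.004,0,0],[0,0,0]],[0,[-0.003,0,0],[0,0,0]],[0,[-0.003,0,0],[0,0,0]],[0,[-0.001,0,0],[0,0,0]]]}}

```text
time: 18.4
eef_pos: [0.4429, -0.0805, 0.1034]
tcp_rot: [0.739, -0.674, 0.002, 0.0]
contact_force: [-0.4, -4.0, 3.4]
opening: -0.005
finger_force: 2.2
```

```bash
python3 f.py
```

```text
18.4 standx mm 24.107027839160658 push 3.9439723373345577 [-0.35 -3.99  3.38] [-0.631  0.059 -0.005] ff 2.1777421049773693
```

>>> {"op": "move_arm", "data": {"moves": [[0,[-0.001,0,0],[0,0,0]],[0,[-0.001,0,0],[0,0,0]],[0,[-0.001,0,0],[0,0,0]],[0,[0,0,0],[0,0,0]],[0,[0,0,0],[0,0,0]],[0,[0,0,0],[0,0,0]],[0,[0,0,0],[0,0,0]],[0,[0,0,0],[0,0,0]],[0,[0,0,0],[0,0,0]],[0,[0,0,0],[0,0,0]]]}}

```text
time: 19.23
eef_pos: [0.442, -0.0769, 0.1023]
tcp_rot: [0.738, -0.674, 0.0, -0.0]
contact_force: [2.4, -3.8, 2.9]
opening: -0.002
finger_force: 1.8
```

```bash
python3 f.py;python3 avg.py
```

```text
19.2333 standx mm 20.45025130281956 push 3.9666990690393233 [ 2.44 -3.76  2.89] [-0.484 -0.471 -0.03 ] ff 1.8034031800925732
19.3833 [[4.0, 1.8], [3.5, 1.8], [4.3, 1.8], [3.6, 1.8]] [3.84649716 1.80552078]
```

>>> {"op": "move_arm", "data": {"moves": [[0,[-0.001,0,0],[0,0,0]],[0,[-0.001,0,0],[0,0,0]],[0,[-0.001,0,0],[0,0,0]],[0,[0,0,0],[0,0,0]],[0,[0,0,0],[0,0,0]],[0,[0,0,0],[0,0,0]],[0,[0,0,0],[0,0,0]],[0,[0,0,0],[0,0,0]],[0,[0,0,0],[0,0,0]],[0,[0,0,0],[0,0,0]]]}}

```text
time: 20.27
eef_pos: [0.4414, -0.0739, 0.1022]
tcp_rot: [0.738, -0.674, -0.0, 0.0]
contact_force: [0.7, -3.3, 1.6]
opening: 0.001
finger_force: 1.6
```

```bash
python3 f.py;python3 avg.py; python3 prof.py p2
```

```text
20.2667 standx mm 17.355046630423423 push 3.346910043609194 [ 0.7  -3.3   1.64] [-0.464 -0.149  0.067] ff 1.5954254753887653
20.4167 [[3.3, 1.6], [4.3, 1.6], [3.1, 1.6], [3.5, 1.6]] [3.56194906 1.59349596]
0.06 13 60 [252, 138, 55, 70, 84, 72, 40, 64, 197, 241, 252, 252, 252, 234, 251, 219, 246, 252, 252, 252, 252, 252, 252, 252, 252, 252, 252, 251, 208, 244, 245, 119, 117, 179, 252]
0.049 0 50 [191, 191, 192, 192, 191, 117, 57, 77, 89, 87, 55, 40, 72, 57, 33, 33, 32, 41, 228, 252, 252, 252, 252, 219, 242, 73, 80, 79, 78, 73]
```

>>> {"op": "move_arm", "data": {"moves": [[0,[0.005,0,0],[0,0,0]],[0,[0.006,0,0],[0,0,0]],[0,[0.006,0,0],[0,0,0]],[0,[0,0,0],[0,0,0]],[0,[0,0,0],[0,0,0]],[0,[0,0,0],[0,0,0]],[0,[-0.003,0,0],[0,0,0]],[0,[-0.002,0,0],[0,0,0]],[0,[-0.002,0,0],[0,0,0]],[0,[-0.001,0,0],[0,0,0]]]}}

```text
time: 21.35
eef_pos: [0.443, -0.0838, 0.1033]
tcp_rot: [0.739, -0.674, 0.002, 0.001]
contact_force: [-1.4, -5.1, 3.0]
opening: -0.003
finger_force: 2.4
```

```bash
python3 f.py
```

```text
21.35 standx mm 27.35142096614343 push 4.992351260484603 [-1.36 -5.14  2.98] [-0.746  0.174  0.049] ff 2.3692114278674126
```

>>> {"op": "move_arm", "data": {"moves": [[0,[-0.001,0,0],[0,0,0]],[0,[-0.001,0,0],[0,0,0]],[0,[-0.001,0,0],[0,0,0]],[0,[0,0,0],[0,0,0]],[0,[0,0,0],[0,0,0]],[0,[0,0,0],[0,0,0]],[0,[0,0,0],[0,0,0]],[0,[0,0,0],[0,0,0]],[0,[0,0,0],[0,0,0]],[0,[0,0,0],[0,0,0]]]}}

```text
time: 22.18
eef_pos: [0.4423, -0.0799, 0.1023]
tcp_rot: [0.738, -0.674, 0.0, -0.0]
contact_force: [2.0, -3.7, 1.9]
opening: 0.002
finger_force: 2.0
```

```bash
python3 f.py;python3 avg.py
```

```text
22.1833 standx mm 23.434393258697696 push 3.8570527093971676 [ 1.99 -3.69  1.89] [-0.588 -0.393 -0.014] ff 1.9908472895622253
22.3333 [[3.9, 2.0], [4.3, 2.0], [3.7, 2.0], [3.6, 2.0]] [3.85025023 1.97778601]
```

>>> {"op": "move_arm", "data": {"moves": [[0,[-0.0005,0,0],[0,0,0]],[0,[-0.0005,0,0],[0,0,0]],[0,[-0.0005,0,0],[0,0,0]],[0,[-0.0005,0,0],[0,0,0]],[0,[0,0,0],[0,0,0]],[0,[0,0,0],[0,0,0]],[0,[0,0,0],[0,0,0]],[0,[0,0,0],[0,0,0]],[0,[0,0,0],[0,0,0]],[0,[0,0,0],[0,0,0]]]}}

```text
time: 23.22
eef_pos: [0.4417, -0.0779, 0.1022]
tcp_rot: [0.738, -0.674, -0.0, 0.0]
contact_force: [1.1, -2.8, 3.3]
opening: 0.006
finger_force: 1.8
```

```bash
python3 f.py;python3 avg.py
```

```text
23.2167 standx mm 21.35988504945216 push 2.916430429020904 [ 1.07 -2.83  3.27] [-0.511 -0.159 -0.039] ff 1.8116646073758602
23.3667 [[2.9, 1.8], [3.1, 1.8], [4.3, 1.8], [4.4, 1.8]] [3.70264772 1.80843607]
```

>>> {"op": "move_arm", "data": {"moves": [[0,[-0.0005,0,0],[0,0,0]],[0,[-0.0005,0,0],[0,0,0]],[0,[-0.0005,0,0],[0,0,0]],[0,[-0.0005,0,0],[0,0,0]],[0,[0,0,0],[0,0,0]],[0,[0,0,0],[0,0,0]],[0,[0,0,0],[0,0,0]],[0,[0,0,0],[0,0,0]],[0,[0,0,0],[0,0,0]],[0,[0,0,0],[0,0,0]]]}}

```text
time: 24.25
eef_pos: [0.4416, -0.0759, 0.1023]
tcp_rot: [0.738, -0.674, -0.0, 0.0]
contact_force: [-0.4, -3.2, 3.0]
opening: -0.001
finger_force: 1.7
```

```bash
python3 avg.py; python3 prof.py p3
```

```text
24.4 [[3.1, 1.7], [3.2, 1.7], [3.7, 1.7], [3.1, 1.7]] [3.28686504 1.73890453]
0.06 13 60 [252, 252, 251, 120, 54, 70, 84, 70, 39, 113, 206, 245, 252, 252, 252, 231, 251, 223, 245, 252, 252, 252, 252, 252, 252, 252, 252, 252, 252, 251, 216, 242, 244, 167, 252]
0.049 0 50 [190, 190, 190, 190, 191, 191, 190, 115, 56, 76, 88, 86, 57, 38, 71, 57, 32, 32, 33, 35, 228, 252, 252, 252, 252, 220, 239, 89, 79, 79]
```

>>> {"op": "move_arm", "data": {"moves": [[0,[-0.0005,0,0],[0,0,0]],[0,[-0.0005,0,0],[0,0,0]],[0,[-0.0005,0,0],[0,0,0]],[0,[-0.0005,0,0],[0,0,0]],[0,[0,0,0],[0,0,0]],[0,[0,0,0],[0,0,0]],[0,[0,0,0],[0,0,0]],[0,[0,0,0],[0,0,0]],[0,[0,0,0],[0,0,0]],[0,[0,0,0],[0,0,0]]]}}

```text
time: 25.33
eef_pos: [0.4415, -0.0739, 0.1023]
tcp_rot: [0.738, -0.674, -0.0, 0.0]
contact_force: [-0.1, -3.0, 2.5]
opening: 0.0
finger_force: 1.7
```

```bash
python3 avg.py; python3 prof.py p4
```

```text
25.4833 [[3.0, 1.7], [3.7, 1.6], [2.7, 1.6], [3.4, 1.6]] [3.19976759 1.64915399]
0.06 13 60 [252, 252, 252, 203, 51, 66, 80, 78, 47, 95, 227, 241, 252, 252, 252, 231, 251, 234, 234, 252, 252, 252, 252, 252, 252, 252, 252, 252, 252, 252, 228, 230, 250, 184, 252]
0.049 0 50 [191, 191, 191, 191, 192, 191, 191, 164, 51, 71, 85, 90, 67, 38, 67, 69, 33, 32, 33, 32, 154, 251, 252, 252, 252, 241, 201, 194, 78, 79]
```

>>> {"op": "move_arm", "data": {"moves": [[0,[0.005,0,0],[0,0,0]],[0,[0.006,0,0],[0,0,0]],[0,[0.006,0,0],[0,0,0]],[0,[0,0,0],[0,0,0]],[0,[0,0,0],[0,0,0]],[0,[0,0,0],[0,0,0]],[0,[-0.002,0,0],[0,0,0]],[0,[-0.001,0,0],[0,0,0]],[0,[-0.001,0,0],[0,0,0]],[0,[-0.001,0,0],[0,0,0]]]}}

```text
time: 26.42
eef_pos: [0.4429, -0.0867, 0.1029]
tcp_rot: [0.739, -0.674, 0.001, 0.001]
contact_force: [-2.6, -6.0, 3.6]
opening: -0.0
finger_force: 2.5
```

```bash
python3 f.py
```

```text
26.4167 standx mm 30.23152926225711 push 5.733135930195247 [-2.58 -5.99  3.65] [-0.769  0.307 -0.006] ff 2.484758421778679
```

>>> {"op": "move_arm", "data": {"moves": [[0,[-0.0005,0,0],[0,0,0]],[0,[-0.0005,0,0],[0,0,0]],[0,[0,0,0],[0,0,0]],[0,[0,0,0],[0,0,0]],[0,[0,0,0],[0,0,0]],[0,[0,0,0],[0,0,0]],[0,[0,0,0],[0,0,0]],[0,[0,0,0],[0,0,0]],[0,[0,0,0],[0,0,0]],[0,[0,0,0],[0,0,0]]]}}

```text
time: 27.25
eef_pos: [0.4429, -0.0858, 0.1031]
tcp_rot: [0.739, -0.674, 0.001, 0.001]
contact_force: [-2.2, -5.0, 2.6]
opening: 0.001
finger_force: 2.4
```

```bash
python3 f.py;python3 avg.py
```

```text
27.25 standx mm 29.324493859683912 push 4.739554741340852 [-2.23 -4.96  2.58] [-0.739  0.251  0.037] ff 2.3537341877818108
27.4 [[4.7, 2.4], [4.2, 2.4], [4.3, 2.4], [5.8, 2.4]] [4.75633716 2.3536141 ]
```

>>> {"op": "move_arm", "data": {"moves": [[0,[-0.0005,0,0],[0,0,0]],[0,[-0.0005,0,0],[0,0,0]],[0,[-0.0005,0,0],[0,0,0]],[0,[0,0,0],[0,0,0]],[0,[0,0,0],[0,0,0]],[0,[0,0,0],[0,0,0]],[0,[0,0,0],[0,0,0]],[0,[0,0,0],[0,0,0]],[0,[0,0,0],[0,0,0]],[0,[0,0,0],[0,0,0]]]}}

```text
time: 28.28
eef_pos: [0.443, -0.0845, 0.1033]
tcp_rot: [0.739, -0.674, 0.001, 0.001]
contact_force: [-2.3, -5.1, 2.5]
opening: 0.001
finger_force: 2.6
```

```bash
python3 f.py;python3 avg.py
```

```text
28.2833 standx mm 28.08172122734055 push 4.838572245714153 [-2.3  -5.07  2.52] [-0.823  0.263  0.026] ff 2.6252789050340652
28.4333 [[4.8, 2.6], [5.3, 2.6], [5.3, 2.6], [5.2, 2.6]] [5.16979676 2.62543975]
```

>>> {"op": "move_arm", "data": {"moves": [[0,[-0.0005,0,0],[0,0,0]],[0,[-0.0005,0,0],[0,0,0]],[0,[-0.0005,0,0],[0,0,0]],[0,[-0.0005,0,0],[0,0,0]],[0,[0,0,0],[0,0,0]],[0,[0,0,0],[0,0,0]],[0,[0,0,0],[0,0,0]],[0,[0,0,0],[0,0,0]],[0,[0,0,0],[0,0,0]],[0,[0,0,0],[0,0,0]]]}}

```text
time: 29.32
eef_pos: [0.443, -0.0828, 0.1036]
tcp_rot: [0.739, -0.674, 0.002, 0.001]
contact_force: [-1.7, -5.7, 3.5]
opening: 0.002
finger_force: 2.9
```

```bash
python3 f.py;python3 avg.py
```

```text
29.3167 standx mm 26.355941845786425 push 5.484202285749879 [-1.71 -5.66  3.48] [-0.942  0.241  0.03 ] ff 2.9172295331954956
29.4667 [[5.5, 2.9], [5.7, 2.9], [6.0, 2.9], [6.3, 2.9]] [5.86557639 2.91734981]
```

>>> {"op": "move_arm", "data": {"moves": [[0,[-0.0005,0,0],[0,0,0]],[0,[-0.0005,0,0],[0,0,0]],[0,[-0.0005,0,0],[0,0,0]],[0,[-0.0005,0,0],[0,0,0]],[0,[-0.0005,0,0],[0,0,0]],[0,[0,0,0],[0,0,0]],[0,[0,0,0],[0,0,0]],[0,[0,0,0],[0,0,0]],[0,[0,0,0],[0,0,0]],[0,[0,0,0],[0,0,0]]]}}

```text
time: 30.35
eef_pos: [0.4431, -0.0805, 0.1038]
tcp_rot: [0.739, -0.674, 0.002, 0.001]
contact_force: [-1.2, -6.3, 4.3]
opening: -0.0
finger_force: 3.2
```

```bash
python3 f.py;python3 avg.py
```

```text
30.35 standx mm 24.13789572725006 push 6.1979946948240405 [-1.17 -6.33  4.33] [-0.963  0.297  0.089] ff 3.183496780693531
30.5 [[6.2, 3.2], [6.5, 3.2], [6.2, 3.2], [6.8, 3.2]] [6.42990834 3.1834188 ]
```

>>> {"op": "move_arm", "data": {"moves": [[0,[-0.0005,0,0],[0,0,0]],[0,[-0.0005,0,0],[0,0,0]],[0,[-0.0005,0,0],[0,0,0]],[0,[-0.0005,0,0],[0,0,0]],[0,[-0.0005,0,0],[0,0,0]],[0,[0,0,0],[0,0,0]],[0,[0,0,0],[0,0,0]],[0,[0,0,0],[0,0,0]],[0,[0,0,0],[0,0,0]],[0,[0,0,0],[0,0,0]]]}}

```text
time: 31.38
eef_pos: [0.4431, -0.0782, 0.104]
tcp_rot: [0.739, -0.674, 0.003, 0.001]
contact_force: [-1.6, -7.2, 4.8]
opening: -0.003
finger_force: 3.4
```

```bash
python3 f.py;python3 avg.py
```

```text
31.3833 standx mm 21.81535067992818 push 6.975965642071419 [-1.64 -7.15  4.75] [-1.068  0.236  0.009] ff 3.370625339448452
31.5333 [[7.0, 3.4], [7.3, 3.4], [6.4, 3.4], [6.2, 3.4]] [6.72373387 3.37032261]
```

>>> {"op": "move_arm", "data": {"moves": [[0,[-0.0005,0,0],[0,0,0]],[0,[-0.0005,0,0],[0,0,0]],[0,[-0.0005,0,0],[0,0,0]],[0,[-0.0005,0,0],[0,0,0]],[0,[-0.0005,0,0],[0,0,0]],[0,[-0.0005,0,0],[0,0,0]],[0,[-0.0005,0,0],[0,0,0]],[0,[0,0,0],[0,0,0]],[0,[0,0,0],[0,0,0]],[0,[0,0,0],[0,0,0]]]}}

```text
time: 32.42
eef_pos: [0.443, -0.0748, 0.1042]
tcp_rot: [0.739, -0.674, 0.003, 0.001]
contact_force: [-1.7, -7.6, 5.3]
opening: -0.001
finger_force: 3.5
```

```bash
python3 f.py;python3 avg.py
```

```text
32.4167 standx mm 18.411267526509388 push 7.4270032848431775 [-1.74 -7.62  5.29] [-1.106  0.251  0.055] ff 3.4677729383111
32.5667 [[7.4, 3.5], [6.9, 3.5], [7.3, 3.5], [7.3, 3.5]] [7.24355875 3.46617158]
```

>>> {"op": "move_arm", "data": {"moves": [[0,[0.005,0,0],[0,0,0]],[0,[0.006,0,0],[0,0,0]],[0,[0.005,0,0],[0,0,0]],[0,[0,0,0],[0,0,0]],[0,[0,0,0],[0,0,0]],[0,[0,0,0],[0,0,0]],[0,[0,0,0],[0,0,0]],[0,[-0.001,0,0],[0,0,0]],[0,[-0.001,0,0],[0,0,0]],[0,[-0.001,0,0],[0,0,0]]]}}

```text
time: 33.45
eef_pos: [0.4426, -0.0865, 0.1027]
tcp_rot: [0.739, -0.674, 0.001, 0.001]
contact_force: [-3.2, -6.6, 3.7]
opening: 0.0
finger_force: 3.0
```

```bash
python3 f.py
```

```text
33.45 standx mm 30.076221618078453 push 6.295219748894524 [-3.16 -6.61  3.72] [-1.001  0.302  0.014] ff 2.9651931300759315
```

>>> {"op": "move_arm", "data": {"moves": [[0,[-0.0005,0,0],[0,0,0]],[0,[-0.0005,0,0],[0,0,0]],[0,[-0.0005,0,0],[0,0,0]],[0,[0,0,0],[0,0,0]],[0,[0,0,0],[0,0,0]],[0,[0,0,0],[0,0,0]],[0,[0,0,0],[0,0,0]],[0,[0,0,0],[0,0,0]],[0,[0,0,0],[0,0,0]],[0,[0,0,0],[0,0,0]]]}}

```text
time: 34.28
eef_pos: [0.4425, -0.0855, 0.103]
tcp_rot: [0.739, -0.674, 0.001, 0.001]
contact_force: [-2.2, -7.5, 2.3]
opening: 0.0
finger_force: 3.2
```

```bash
python3 f.py;python3 avg.py
```

```text
34.2833 standx mm 29.01643699113138 push 7.243146033338836 [-2.23 -7.47  2.35] [-1.031  0.444  0.039] ff 3.1991121545434
34.4333 [[7.2, 3.2], [5.3, 3.2], [5.9, 3.2], [6.0, 3.2]] [6.1073118  3.19932022]
```

>>> {"op": "move_arm", "data": {"moves": [[0,[-0.0005,0,0],[0,0,0]],[0,[-0.0005,0,0],[0,0,0]],[0,[-0.0005,0,0],[0,0,0]],[0,[-0.0005,0,0],[0,0,0]],[0,[-0.0005,0,0],[0,0,0]],[0,[0,0,0],[0,0,0]],[0,[0,0,0],[0,0,0]],[0,[0,0,0],[0,0,0]],[0,[0,0,0],[0,0,0]],[0,[0,0,0],[0,0,0]]]}}

```text
time: 35.32
eef_pos: [0.4426, -0.0836, 0.1035]
tcp_rot: [0.739, -0.674, 0.002, 0.002]
contact_force: [-3.4, -8.0, 4.0]
opening: -0.002
finger_force: 3.9
```

```bash
python3 f.py;python3 avg.py
```

```text
35.3167 standx mm 27.10149426318882 push 7.699366690247606 [-3.42 -8.04  3.98] [-1.21   0.523  0.082] ff 3.915458768606186
35.4667 [[7.7, 3.9], [8.0, 3.9], [7.1, 3.9], [7.6, 3.9]] [7.5825815  3.91497885]
```

>>> {"op": "move_arm", "data": {"moves": [[0,[-0.0005,0,0],[0,0,0]],[0,[-0.0005,0,0],[0,0,0]],[0,[-0.0005,0,0],[0,0,0]],[0,[0,0,0],[0,0,0]],[0,[0,0,0],[0,0,0]],[0,[0,0,0],[0,0,0]],[0,[0,0,0],[0,0,0]],[0,[0,0,0],[0,0,0]],[0,[0,0,0],[0,0,0]],[0,[0,0,0],[0,0,0]]]}}

```text
time: 36.35
eef_pos: [0.4427, -0.0823, 0.1037]
tcp_rot: [0.739, -0.674, 0.002, 0.002]
contact_force: [-2.7, -9.0, 3.8]
opening: -0.003
finger_force: 4.2
```

```bash
python3 f.py;python3 avg.py
```

```text
36.35 standx mm 25.88343621393248 push 8.732219226030276 [-2.66 -9.01  3.81] [-1.284  0.483  0.041] ff 4.240841567516327
36.5 [[8.7, 4.2], [8.5, 4.2], [7.9, 4.2], [8.9, 4.2]] [8.51407408 4.2408728 ]
```

>>> {"op": "move_arm", "data": {"moves": [[0,[-0.0005,0,0],[0,0,0]],[0,[-0.0005,0,0],[0,0,0]],[0,[0,0,0],[0,0,0]],[0,[0,0,0],[0,0,0]],[0,[0,0,0],[0,0,0]],[0,[0,0,0],[0,0,0]],[0,[0,0,0],[0,0,0]],[0,[0,0,0],[0,0,0]],[0,[0,0,0],[0,0,0]],[0,[0,0,0],[0,0,0]]]}}

```text
time: 37.38
eef_pos: [0.4427, -0.0815, 0.1038]
tcp_rot: [0.739, -0.674, 0.002, 0.002]
contact_force: [-3.4, -9.4, 4.9]
opening: 0.002
finger_force: 4.4
```

```bash
python3 f.py;python3 avg.py
```

```text
37.3833 standx mm 25.049847427279133 push 9.086303372430605 [-3.39 -9.43  4.89] [-1.406  0.529  0.032] ff 4.413618743419647
37.5333 [[9.1, 4.4], [7.8, 4.4], [8.9, 4.4], [9.1, 4.4]] [8.72642438 4.41368407]
```

>>> {"op": "move_arm", "data": {"moves": [[0,[-0.0005,0,0],[0,0,0]],[0,[-0.0005,0,0],[0,0,0]],[0,[0,0,0],[0,0,0]],[0,[0,0,0],[0,0,0]],[0,[0,0,0],[0,0,0]],[0,[0,0,0],[0,0,0]],[0,[0,0,0],[0,0,0]],[0,[0,0,0],[0,0,0]],[0,[0,0,0],[0,0,0]],[0,[0,0,0],[0,0,0]]]}}

```text
time: 38.42
eef_pos: [0.4427, -0.0806, 0.1039]
tcp_rot: [0.739, -0.674, 0.002, 0.002]
contact_force: [-3.5, -9.1, 5.3]
opening: -0.001
finger_force: 4.5
```

```bash
python3 f.py;python3 avg.py
```

```text
38.4167 standx mm 24.12916335118573 push 8.70121448984028 [-3.52 -9.06  5.27] [-1.387  0.553  0.039] ff 4.482246860861778
38.5667 [[8.7, 4.5], [8.9, 4.5], [8.4, 4.5], [8.3, 4.5]] [8.57089502 4.48253911]
```

The push has levelled off at about 8.7 N, which matches a jaw force in the mid-teens and below the limit. Releasing and withdrawing.

>>> {"op": "move_arm", "data": {"moves": [[0,[0.003,0,0],[0,0,0]],[0,[0.004,0,0],[0,0,0]],[0,[0.004,0,0],[0,0,0]],[0,[0.004,0,0],[0,0,0]],[0,[0,0,0],[0,0,0]],[0,[0,0,-0.01],[0,0,0]],[0,[0,0,-0.025],[0,0,0]],[0,[0,0,-0.025],[0,0,0]],[0,[0,0,-0.025],[0,0,0]],[0,[0,0,-0.015],[0,0,0]]]}}

```text
time: 39.45
eef_pos: [0.4443, -0.0932, 0.206]
tcp_rot: [0.739, -0.674, 0.002, -0.001]
contact_force: [0.2, -0.6, 0.5]
opening: 0.0
finger_force: 0.0
```

>>> {"op": "move_arm", "data": {"moves": [[0,[0,0,0],[0,0,0]],[0,[0,0,0],[0,0,0]],[0,[0,0,0],[0,0,0]],[0,[0,0,0],[0,0,0]],[0,[0,0,0],[0,0,0]],[0,[0,0,0],[0,0,0]],[0,[0,0,0],[0,0,0]],[0,[0,0,0],[0,0,0]],[0,[0,0,0],[0,0,0]],[0,[0,0,0],[0,0,0]]]}}

```text
time: 40.28
eef_pos: [0.4433, -0.0934, 0.2023]
tcp_rot: [0.738, -0.674, -0.0, 0.0]
contact_force: [-0.2, 0.3, -0.0]
opening: 0.0
finger_force: 0.0
```

```bash
python3 prof.py p9; python3 - <<'E'
import cv2
b=cv2.imread('pics/p9.png');cv2.imwrite('pics/p9c.png',cv2.resize(b[:384,130:390],None,fx=1.55,fy=1.55,interpolation=cv2.INTER_CUBIC))
E
```

```text
0.06 13 60 [252, 252, 252, 252, 221, 62, 64, 81, 81, 53, 33, 90, 161, 235, 247, 245, 246, 244, 234, 249, 252, 252, 252, 252, 252, 252, 252, 252, 252, 252, 238, 221, 248, 239, 251]
0.049 0 50 [190, 190, 190, 190, 190, 190, 191, 190, 160, 65, 69, 86, 91, 70, 42, 63, 69, 37, 32, 41, 187, 251, 252, 252, 251, 235, 227, 86, 78, 80]
```

View pics/p9c.png

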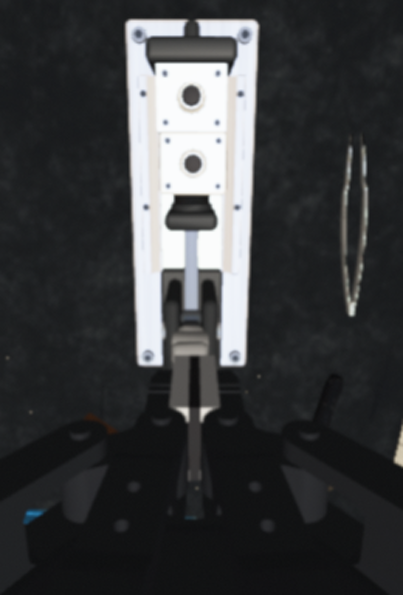

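The cell, port at (193,163), is flush against the fixed half with no visible gap. The pad presses its back at row 198 and the arm is clear.

```bash
python3 -c "
from plant import *
print(sign_off())"
```

```text
the job is handed in; nothing more can be done
None
```

The half-cell is pushed home and clamped, the trigger is released and the arm is clear; I handed the job in at about 40 s, but got no verdict back. The last trigger push was about 8.7 N, which puts the jaw at roughly 12.5–19 N squeezed and 8–12.5 N released; I estimated that grip from the trigger load and did not measure it directly.

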